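# Hold the drive cover over its screw holes

## Robot

A 6-joint arm with a two-finger parallel gripper is mounted at the origin on the work surface. World frame = base frame: x ahead of the robot, y to its left, z up, the work surface at z = 0. Lengths are in m, angles in degrees, forces in N, time in s.
With the tool pointing down it reaches from about 0.375 to 0.9 m from the base axis. Payload 3.1 kg.
Tool frame: the origin (TCP) lies on the centre line of the jaws, within the pads' length; the fingertips stand 25 mm ahead of it and the grasp point (between the pads) lies 6 mm ahead of it; z points along the fingers, y is the line along which they close (so a half turn about z gives the same grasp; the last joint's range is limited). The gripper opens to 87 mm and grips with 3 to 60 N. Pads are 19 mm wide; open, the fingers measure 117 mm over their backs; the gripper's body (75 mm by 190 mm) begins 51 mm behind the grasp point.
Start: joints at [66.263, 30.224, 82.088, -0, 67.689, -10.227], TCP at [0.146, 0.608, 0.248] pointing down, gripper open.
Joint ranges: [-176.69, 176.69], [-43.24, 126.21], [12.49, 139.97], [-82, 262], [0, 151.66], [-163.58, 163.58]. Speed limits (degrees/s): [159.86, 159.86, 180, 180, 180, 180].

## Interface

Orientations are given as a 3x3 rotation matrix whose columns are the frame's x, y, z axes.
In Python, from rig import * gives the robot as it stands.
- The arm moves only by the tool step_arm, never from a script. Its argument "steps" is a list of rows, each a list of 7 numbers: the shift along the tool's x, y, z normalised to -1 to 1, where 1 is 0.3 m, then the turn, a rotation vector about the tool's x, y, z normalised to -1 to 1, where 1 is 45 degrees, then the gripper's target within -1 to 1 (shut at 1, half-way at 0, fully open at -1). A call has 1 to 8 rows; each row is the pose to reach, as a shift and turn from the pose commanded when the call began, along the tool's axes at that moment; what a row does not reach only later rows make up. A row lasts 1/12 s, in which the tool goes at most 41.7 mm and 7.16 degrees, less where a joint would pass 70% of its speed; a pose out of reach is approached as far as the arm can. A call with a number of a shift or a turn outside -1 to 1 is refused whole. A call with a gripper value outside its range is refused whole. The fingers move at their own pace and stop on an object; the grip force is fixed at half the most. Time passes only in rows, so rows that repeat a pose let the fingers close. It gives the time, the measured TCP pose, the force, the opening and the grip force at its end, in the units of the state.
- read_state(): the state, without advancing time (a new reading comes with each control period).
- capture(name): name is "side" or "top" or "wrist"; returns a dict with "image" (420x560x3 uint8, red, green, blue), "vertical_fov" (degrees; the focal length in pixels is half the picture's height over the tangent of half this angle, whatever the lens; pixels are square), "cx", "cy" (the principal point, pixels), "world_from_camera" (4x4, takes a point from camera to world coordinates); the wrist camera has in their place "T_tool_cam" (4x4, takes a point from camera to tool coordinates, whose origin is the TCP and whose axes are the flange's). Camera axes: x right, y down, z forward; pixel columns grow to the right and rows downward; lengths in m; the calibration is good to about 2 mm. A picture is of the moment at which its call begins: read the wrist's pose just before it. There is no depth.
- hand_in(): hands the job in; it is judged then, once.
The state is a dict: "time_s": time; "joint_positions": joint angles; "qvel": joint speeds; "tau": joint torques, N m; "position": TCP position; "tcp_rot": TCP orientation; "force": force on the tool from outside, world axes, zero at the start; "moment": the same for the moment, N m; "opening": opening from 0.0 (shut) to 1.0 (fully open); "grasp_force": force on a finger pad.
Only numpy, scipy, OpenCV 4.12 (cv2) and the standard library are available. Lean on these libraries where they do the work, as an engineer would, in place of code of your own. Each camera call takes 0.05 s, during which the arm holds its last target. There are 200 camera calls.

## Task

One of the two bench tape dispensers is missing the yellow cover of its blue drive box; the cover lies on the cork pad. Pick it up by its black rib, pinching gently (it is brittle: never squeeze it with more than 25 N), and hold it level and still about 1 cm above the open drive box, with its three holes right over the three threaded holes so that someone can start the screws. Finish while still holding it there: do not put it down or let it touch either dispenser, and leave everything else on the bench where it is.

Things in the scene. Friction and masses are not known exactly. Their poses are not given: they have to be found in the camera images.
- cover: loose yellow plastic plate, 132 (x) by 102 (y) by 5 mm, 0.1 to 0.2 kg, flat on the cork pad. A black rib stands on its centre: 52 mm long (x), 14 mm thick (y), 5 to 40 mm above the underside; pinch it across its thickness. Brittle: grip with at most 25 N. Origin: centre of the underside, below the rib and the centre of mass; x along the rib to the end with the single hole, z up. Three 10 mm holes
- hole0 (a point): cover hole at x = -52, y = +36 mm of the cover, point at the underside
- hole1 (a point): cover hole at x = -52, y = -36 mm of the cover, point at the underside
- hole2 (a point): cover's single hole at x = +52, y = 0 mm of the cover, point at the underside
- open_dispenser: fixed tape dispenser without cover: blue drive box (136 by 106 mm) with bare aluminium flange, its top 52 mm above the bench, gears in its window. Origin: on the bench below the box's centre; x to its brown tape roll (165 mm away, top 116 mm high), z up. Its holes repeat the cover's pattern: the cover fits one way round, origin over this origin, axes parallel
- flange_center (a point): centre of the open drive box's flange, on its top face, 52 mm above the bench; axes as the open dispenser's
- thread0 (a point): threaded hole at x = -52, y = +36 mm of the open dispenser, point at the mouth; takes cover hole0
- thread1 (a point): threaded hole at x = -52, y = -36 mm, point at the mouth; takes cover hole1
- thread2 (a point): single threaded hole at x = +52, y = 0 mm, towards the tape roll, point at the mouth; takes cover hole2
- closed_dispenser: the other, complete dispenser, fixed: same shape, its yellow cover with black rib screwed on (rib top 92 mm above the bench, tape roll top 116 mm). Origin and axes as on the open one. Not to be touched with the cover
- pad: fixed cork pad, 180 (x) by 150 (y) by 10 mm, framed by green floor tape, under the cover. Origin: centre of its underside, on the bench
- wrap_a: loose roll of stretch film, 76 mm across, 100 mm tall, with a yellow handle up to 193 mm; bystander. Origin: centre of its underside
- tape_brown: loose roll of brown tape lying flat, 100 mm across, 48 mm high; bystander. Origin: centre of its underside
- tape_measure: loose black tape measure, 75 by 38 by 55 mm; bystander. Origin: centre of its underside
- driver: loose screwdriver lying on the bench; bystander. Origin: on its underside
Not all that is in view belongs to the job. Of the things that look like the cover, the middle-sized one is meant.

How it is judged:
By the outcome, as a careful person would: the job done as asked, in the order asked, and still so for the second after the job is handed in, while the arm keeps its last pose, push and grip.
It also fails if it takes over 43 s, if anything falls off the work surface, if the arm or the gripper's body presses on something with over 40 N, if the wrist force passes 120 N, or if a joint passes its speed limit or range.

## Working session

There is one attempt and no reset: what is moved stays moved. The work goes in short steps, Python scripts to look and compute and a tool call to move; the robot and the scene stay as the last step left them, time stands still between calls to the robot, and variables do not carry over. Pictures are saved under pics/ and viewed, at most 10 in all, crops included, and the job is handed in when it is done.

Besides the shell and the picture viewer there is one more tool, called after "Request:" as a command line: name --pt "numbers of a row" for each row, then --argument value for the rest. step_arm: Moves the arm, as the interface text tells. Scaled input: -1 to 1 covers 0.3 m each way for a shift and 45 degrees each way for a turn. Its arguments: {"type":"object","properties":{"steps":{"type":"array"}},"required":["steps"]}

```bash
mkdir -p pics; ls
python3 - <<'E'
from rig import *
import cv2,numpy as np
s=read_state();print({k:np.round(v,4).tolist() for k,v in s.items()})
for n in("top","side","wrist"):
    c=capture(n);cv2.imwrite(f"pics/{n}0.png",c["image"][:,:,::-1]);np.save(f"pics/{n}0.npy",c,allow_pickle=True)
    print(n,{k:np.round(v,4).tolist() for k,v in c.items() if k!="image"})
E
```

```text
pics
{'time_s': 0.0, 'joint_positions': [66.2622, 30.2785, 82.1576, -0.0006, 67.6892, -10.2279], 'qvel': [0.0318, 0.0467, -0.0674, 0.0311, 0.0582, 0.0875], 'tau': [0.0003, -44.0036, -17.6597, 0.0632, 0.0579, -0.0002], 'position': [0.1457, 0.6071, 0.2466], 'tcp_rot': [[-0.9723, 0.2336, -0.0009], [0.2336, 0.9723, -0.002], [0.0004, -0.0022, -1.0]], 'force': [0.0646, -0.5642, 0.1843], 'moment': [0.0202, -0.0234, 0.0175], 'grasp_force': 0.0, 'opening': 0.9974}
top {'vertical_fov': 42.2622, 'cx': 278.8943, 'cy': 215.1641, 'world_from_camera': [[-0.0133, -0.9951, 0.0975, 0.4095], [-0.9999, 0.013, -0.004, -0.0106], [0.0027, -0.0975, -0.9952, 1.9098], [0.0, 0.0, 0.0, 1.0]]}
side {'vertical_fov': 43.7426, 'cx': 280.2547, 'cy': 218.5459, 'world_from_camera': [[0.727, -0.341, 0.5959, -0.4344], [-0.6862, -0.3908, 0.6136, -1.0835], [0.0236, -0.855, -0.5181, 0.9761], [0.0, 0.0, 0.0, 1.0]]}
wrist {'vertical_fov': 62.5167, 'cx': 276.9431, 'cy': 216.0094, 'T_tool_cam': [[-0.0002, -0.9557, -0.2943, 0.0817], [1.0, -0.0, -0.0008, 0.0003], [0.0007, -0.2943, 0.9557, -0.1381], [0.0, 0.0, 0.0, 1.0]]}
```

View pics/top0.png

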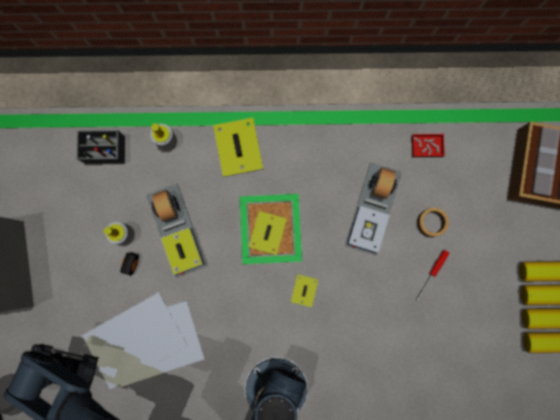

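View pics/side0.png

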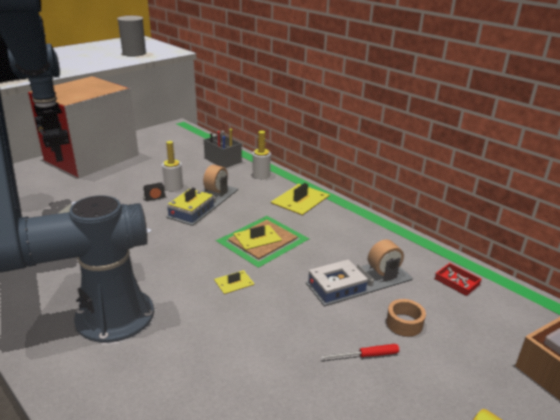

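```bash
cat > h.py <<'E'
from rig import *
import cv2,numpy as np
from scipy.spatial.transform import Rotation as R
def cam(c,state=None):
    if "world_from_camera" in c: return np.array(c["world_from_camera"])
    T=np.eye(4);T[:3,:3]=state["tcp_rot"];T[:3,3]=state["position"]
    return T@np.array(c["T_tool_cam"])
def ray(c,T,px,z):
    f=210/np.tan(np.radians(c["vertical_fov"]/2));px=np.atleast_2d(px)
    d=np.c_[(px[:,0]-c["cx"])/f,(px[:,1]-c["cy"])/f,np.ones(len(px))]@T[:3,:3].T
    return T[:3,3]+d*((z-T[2,3])/d[:,2])[:,None]
def look(name):
    s=read_state();c=capture("wrist");cv2.imwrite(f"pics/{name}.png",c["image"][:,:,::-1])
    return s,c,cam(c,s)
def move(s,pos,rot):
    r=np.array(s["tcp_rot"]);d=r.T@(np.array(pos)-s["position"]);w=R.from_matrix(r.T@rot).as_rotvec(degrees=True)
    print("shift",np.round(d/.3,4),"turn",np.round(w/45,4))
def down(yaw): # tool x at world yaw, z down
    a=np.radians(yaw);return np.array([[np.cos(a),np.sin(a),0],[np.sin(a),-np.cos(a),0],[0,0,-1.]])
E
python3 - <<'E'
from h import *
c=np.load("pics/top0.npy",allow_pickle=True).item();T=cam(c)
print("cover",ray(c,T,[267,233],.015),"flange",ray(c,T,[368,229],.052),"roll",ray(c,T,[384,183],.09),"rib",ray(c,T,[[265,237],[270,228]],.045))
print("closed",ray(c,T,[182,251],.057),"wrap",ray(c,T,[[118,232],[162,135]],.1))
s=read_state();p=ray(c,T,[267,233],.03)[0]
print(np.degrees(np.arctan2(s["tcp_rot"][1][0],s["tcp_rot"][0][0])))
im=c["image"];crop=cv2.resize(im[190:270,230:400],None,fx=4,fy=4,interpolation=cv2.INTER_CUBIC);cv2.imwrite("pics/crop0.png",crop[:,:,::-1])
E
```

```text
cover [[0.53300781 0.02421134 0.015     ]] flange [[ 0.53976798 -0.32285579  0.052     ]] roll [[ 0.69248792 -0.37525849  0.09      ]] rib [[0.51738262 0.03068257 0.045     ]
 [0.54814386 0.01314671 0.045     ]]
closed [[0.47273896 0.31331704 0.057     ]] wrap [[0.53735011 0.51931362 0.1       ]
 [0.86526663 0.3752239  0.1       ]]
166.48776523232735
```

View pics/crop0.png

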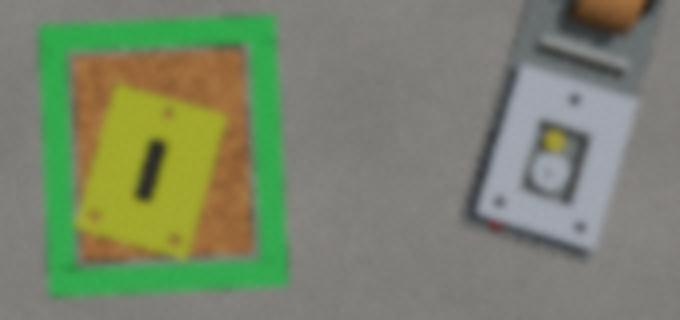

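Request:
step_arm --pt "-0.04 -0.04 0 0 0 0 -1" --pt "-0.12 -0.12 0 0 0 0 -1" --pt "-0.21 -0.21 0 0 0 0 -1" --pt "-0.3 -0.3 0 0 0 0 -1" --pt "-0.39 -0.39 0 0 0 0 -1" --pt "-0.48 -0.48 0 0 0 0 -1" --pt "-0.57 -0.57 0 0 0 0 -1" --pt "-0.66 -0.66 0 0 0 0 -1"

```text
time_s: 0.82
position: [0.2926, 0.3673, 0.2475]
tcp_rot: [[-0.972, 0.233, -0.0], [0.233, 0.972, -0.0], [0.0, -0.0, -1.0]]
force: [-0.3, 0.7, 0.5]
opening: 1.0
grasp_force: 0.0
```

Request:
step_arm --pt "-0.09 -0.09 0 0 0 0.02 -1" --pt "-0.18 -0.18 0 0 0 0.04 -1" --pt "-0.27 -0.27 0 0 0 0.06 -1" --pt "-0.36 -0.36 0 0 0 0.08 -1" --pt "-0.45 -0.45 0 0 0 0.1 -1" --pt "-0.54 -0.54 0 0 0 0.12 -1" --pt "-0.63 -0.63 0 0 0 0.14 -1" --pt "-0.7 -0.7 0 0 0 0.15 -1"

```text
time_s: 1.48
position: [0.4487, 0.1131, 0.2476]
tcp_rot: [[-0.937, 0.348, 0.001], [0.348, 0.937, -0.0], [-0.001, -0.0, -1.0]]
force: [0.4, 1.0, -0.8]
opening: 1.001
grasp_force: 0.0
```

Run:
```python
from h import *
s=read_state();print(s["time_s"],s["position"],s["joint_positions"],s["force"]);move(s,[.515,.025,.25],down(160))
```

```text
1.4833 [0.44874765 0.11314955 0.24761808] [ 2.90357601e-01  1.77574649e+01  1.04617946e+02 -3.04987413e-02
  5.75703903e+01 -6.93133266e+01] [ 0.44545117  0.97039151 -0.78597396]
shift [-0.3094 -0.1985 -0.0076] turn [-0.0001  0.0013 -0.0084]
```

Request:
step_arm --pt "-0.09 -0.06 0 0 0 0 -1" --pt "-0.18 -0.12 0 0 0 0 -1" --pt "-0.26 -0.17 0 0 0 0 -1" --pt "-0.31 -0.2 0 0 0 0 -1" --pt "-0.31 -0.2 0 0 0 0 -1" --pt "-0.31 -0.2 0 0 0 0 -1"

```text
time_s: 1.98
position: [0.5136, 0.027, 0.2471]
tcp_rot: [[-0.938, 0.348, -0.001], [0.348, 0.938, 0.001], [0.002, 0.0, -1.0]]
force: [0.3, 0.8, 0.3]
opening: 0.995
grasp_force: 0.0
```

Run:
```python
from h import *
s,c,T=look("w1");np.save("pics/w1.npy",dict(c=c,T=T),allow_pickle=True);print(s["position"],s["qvel"])
```

```text
[0.5135919  0.02698818 0.24714522] [ 1.81346354 -0.95216824  2.05093468  0.28429937  0.51608917  0.0717686 ]
```

View pics/w1.png

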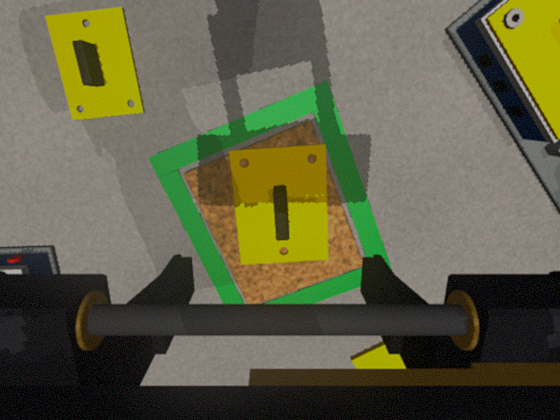

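```bash
cat >> h.py <<'E'
def blobs(c,mask,lo,hi,box):
    m=np.zeros_like(mask);x0,y0,x1,y1=box;m[y0:y1,x0:x1]=mask[y0:y1,x0:x1]
    n,l,st,ce=cv2.connectedComponentsWithStats(m)
    return [(ce[i].round(2),st[i,4]) for i in range(1,n) if lo<=st[i,4]<=hi]
PAT=np.array([[-52,36],[-52,-36],[52,0]])/1000.
def fit(P): # planar rigid fit of pattern -> origin, yaw
    q=PAT-PAT.mean(0);p=P[:,:2]-P[:,:2].mean(0)
    yaw=np.arctan2((q[:,0]*p[:,1]-q[:,1]*p[:,0]).sum(),(q*p).sum())
    Rm=np.array([[np.cos(yaw),-np.sin(yaw)],[np.sin(yaw),np.cos(yaw)]])
    o=P[:,:2].mean(0)-Rm@PAT.mean(0)
    return o,np.degrees(yaw),1000*(P[:,:2]-(PAT@Rm.T+o))
def holes_yellow(c,box):
    hsv=cv2.cvtColor(c["image"],cv2.COLOR_RGB2HSV)
    y=((hsv[...,0]>24)&(hsv[...,0]<36)&(hsv[...,1]>150)&(hsv[...,2]>60)).astype(np.uint8)
    x0,y0,x1,y1=box;m=np.zeros_like(y);m[y0:y1,x0:x1]=y[y0:y1,x0:x1]
    cs,h=cv2.findContours(m,cv2.RETR_EXTERNAL,cv2.CHAIN_APPROX_NONE);k=max(cs,key=cv2.contourArea)
    full=cv2.drawContours(np.zeros_like(y),[k],-1,1,-1);rect=cv2.minAreaRect(k)
    return blobs(c,full&(1-m),15,2500,box),rect
E
python3 - <<'E'
from h import *
d=np.load("pics/w1.npy",allow_pickle=True).item();c,T=d["c"],d["T"]
b,r=holes_yellow(c,(200,130,345,280));print(b,r)
s=read_state();print(s["position"],s["qvel"])
c=capture("wrist");T=cam(c,s);b,r=holes_yellow(c,(200,130,345,280));print(b,r)
h=sorted([x[0] for x in b if x[1]<200],key=lambda p:p[1])
# image down ~ cover +x ; print world of each
P=ray(c,T,np.array(h),.015);print(P)
E
```

```text
[(array([305.8 , 197.09]), np.int32(139)), (array([283.41, 250.33]), np.int32(39))] ((281.6396789550781, 223.3741455078125), (77.51306915283203, 91.89996337890625), 86.633544921875)
[0.51276192 0.0277924  0.24710691] [ 1.13955239 -0.59721446  1.04245519 -0.15663353 -0.04748958 -0.10153789]
[(array([298.27, 198.6 ]), np.int32(15)), (array([250.27, 203.5 ]), np.int32(22)), (array([282.95, 251.43]), np.int32(37))] ((280.751953125, 219.5335235595703), (87.12434387207031, 92.13523864746094), 86.69812774658203)
[[ 0.53182998  0.04580605  0.015     ]
 [ 0.51868027 -0.00589404  0.015     ]
 [ 0.58505308  0.00845623  0.015     ]]
```

```bash
sed -i 's/\[...,0\]>24)&/[...,0]>17)\&/;s/\[...,1\]>150/[...,1]>200/' h.py
python3 - <<'E'
from h import *
d=np.load("pics/w1.npy",allow_pickle=True).item();c0=d["c"]
hsv=cv2.cvtColor(c0["image"],cv2.COLOR_RGB2HSV);print(hsv[[180,240,275,215,163,160],[265,265,300,220,244,312]])
S=[read_state()for _ in range(1)]
for i in range(2):
    s=read_state();c=capture("wrist");T=cam(c,s);print(s["position"])
    b,r=holes_yellow(c,(200,130,345,280));print(b,r)
    h=sorted([x[0] for x in b if x[1]<200],key=lambda p:p[1])
    if len(h)==3:
        h=np.array(sorted(h[:2],key=lambda p:p[0])+[h[2]]);P=ray(c,T,h,.015);print(P);print(fit(P),fit(P[[1,0,2]]))
        print(ray(c,T,np.array([r[0]]),.015))
E
```

```text
[[ 25 255 147]
 [ 30 255 168]
 [ 16 165 170]
 [ 18 157 130]
 [ 17 172 113]
 [ 15 150 114]]
[0.51245407 0.02824675 0.24718915]
[(array([310.54, 159.52]), np.int32(56)), (array([243.49, 163.85]), np.int32(53)), (array([279.94, 213.83]), np.int32(660)), (array([282.59, 251.41]), np.int32(39))] ((279.7026062011719, 205.89016723632812), (115.43740844726562, 96.12274169921875), 86.3086166381836)
[[0.47508011 0.00382927 0.015     ]
 [0.49552217 0.07265352 0.015     ]
 [0.58464544 0.00856706 0.015     ]]
(array([0.53501984, 0.02337462]), np.float64(-16.680726506761392), array([[-20.46131658, -68.95642525],
       [ 20.64750356,  68.83799225],
       [ -0.18618698,   0.118433  ]])) (array([0.53502618, 0.02339583]), np.float64(-16.607554404750477), array([[ 0.03747553, -0.10293419],
       [ 0.17407315,  0.06933653],
       [-0.21154867,  0.03359766]]))
[[0.53228388 0.02417686 0.015     ]]
[0.51246954 0.02844492 0.24726979]
[(array([310.48, 159.48]), np.int32(54)), (array([243.02, 163.71]), np.int32(56)), (array([279.8 , 213.57]), np.int32(661)), (array([282.5, 251.5]), np.int32(36))] ((279.40155029296875, 205.7770538330078), (115.92518615722656, 95.8721694946289), 86.72950744628906)
[[0.47487436 0.00353487 0.015     ]
 [0.49552682 0.07275551 0.015     ]
 [0.58485376 0.00861889 0.015     ]]
(array([0.53504277, 0.0233968 ]), np.float64(-16.442650120224137), array([[-2.04850238e+01, -6.91085375e+01],
       [ 2.05474248e+01,  6.91675591e+01],
       [-6.24010405e-02, -5.90216126e-02]])) (array([0.53503502, 0.02337061]), np.float64(-16.532907467841845), array([[ 0.0975531 ,  0.07583499],
       [-0.06614986, -0.12154223],
       [-0.03140324,  0.04570724]]))
[[0.53215554 0.02406886 0.015     ]]
```

Request:
step_arm --pt "-0.03 -0.06 0 0 0 0 -1" --pt "-0.07 -0.17 0 0 0 0 -1" --pt "-0.12 -0.29 0 0 0 0 -1" --pt "-0.17 -0.41 0 0 0 0 -1" --pt "-0.22 -0.54 0 0 0 0 -1" --pt "-0.27 -0.67 0 0 0 0 -1" --pt "-0.32 -0.8 0 0 0 0 -1" --pt "-0.37 -0.92 0 0 0 0 -1"

```text
time_s: 2.85
position: [0.522, -0.2709, 0.2478]
tcp_rot: [[-0.939, 0.345, -0.0], [0.345, 0.939, 0.0], [0.0, 0.0, -1.0]]
force: [0.1, 0.2, 0.1]
opening: 1.004
grasp_force: 0.0
```

Request:
step_arm --pt "-0.04 -0.1 0 0 0 0 -1" --pt "-0.06 -0.15 0 0 0 0 -1" --pt "-0.06 -0.15 0 0 0 0 -1" --pt "-0.06 -0.15 0 0 0 0 -1" --pt "-0.06 -0.15 0 0 0 0 -1" --pt "-0.06 -0.15 0 0 0 0 -1"

```text
time_s: 3.35
position: [0.5237, -0.3161, 0.2475]
tcp_rot: [[-0.939, 0.344, -0.001], [0.344, 0.939, 0.001], [0.001, 0.001, -1.0]]
force: [0.5, -0.2, 0.4]
opening: 1.003
grasp_force: 0.0
```

Run:
```python
from h import *
s,c,T=look("w2");print(s["position"],s["qvel"]);s=read_state();c=capture("wrist");np.save("pics/w2.npy",dict(c=c,T=cam(c,s),s=s),allow_pickle=True);print(s["position"],s["qvel"],s["time_s"])
```

```text
[ 0.52365496 -0.31610801  0.24750794] [ 0.11175837 -0.06515123 -0.31374567 -0.18766492 -0.23888126 -0.07886992]
[ 0.52376661 -0.31631461  0.24763134] [-0.2363681   0.09964639 -0.484482   -0.2407053  -0.11516535 -0.04594778] 3.4
```

View pics/w2.png

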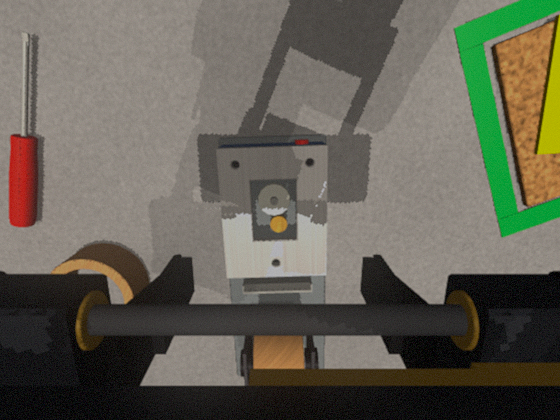

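```bash
cat >> h.py <<'E'
def darkspot(c,p,w=8):
    g=cv2.cvtColor(c["image"],cv2.COLOR_RGB2GRAY).astype(float);x,y=map(int,p)
    r=g[y-w:y+w+1,x-w:x+w+1];bg=np.median(r);d=np.clip(bg*.85-r,0,None)
    yy,xx=np.mgrid[y-w:y+w+1,x-w:x+w+1];return np.array([(xx*d).sum(),(yy*d).sum()])/d.sum()
E
python3 - <<'E'
from h import *
d=np.load("pics/w2.npy",allow_pickle=True).item();c,T=d["c"],d["T"]
h=np.array([darkspot(c,p) for p in [(309,162),(235,164),(276,263)]]);print(h)
P=ray(c,T,h,.052);print(P,fit(P))
s=read_state();c=capture("wrist");T=cam(c,s);P=ray(c,T,[darkspot(c,p) for p in [(309,162),(235,164),(276,263)]],.052);print(fit(P))
E
```

```text
[[309.50122117 161.56588588]
 [235.07413697 163.86703379]
 [275.71438444 261.87251597]]
[[ 0.50272852 -0.27505804  0.052     ]
 [ 0.48010951 -0.34317901  0.052     ]
 [ 0.59037145 -0.34196467  0.052     ]] (array([ 0.54085374, -0.32552827]), np.float64(-18.364405788870187), array([[-0.115618  , -0.07945003],
       [-0.05035088,  0.13275388],
       [ 0.16596888, -0.05330385]]))
(array([ 0.5408847 , -0.32554531]), np.float64(-18.31776288755404), array([[-0.12426554, -0.12731383],
       [-0.06120755,  0.1758075 ],
       [ 0.1854731 , -0.04849367]]))
```

Run:
```python
from h import *
s=read_state();move(s,[.535,.0234,.15],down(163.4))
```

```text
shift [0.3561 1.0779 0.3263] turn [ 0.0004 -0.0003 -0.0788]
```

Request:
step_arm --pt "0.02 0.06 0 0 0 0 -1" --pt "0.06 0.17 0 0 0 -0.02 -1" --pt "0.1 0.29 0 0 0 -0.03 -1" --pt "0.14 0.42 0 0 0 -0.04 -1" --pt "0.18 0.55 0 0 0 -0.05 -1" --pt "0.22 0.68 0 0 0 -0.06 -1" --pt "0.26 0.81 0 0 0 -0.07 -1" --pt "0.3 0.93 0 0 0 -0.079 -1"

```text
time_s: 4.17
position: [0.5349, -0.0221, 0.2478]
tcp_rot: [[-0.958, 0.286, -0.0], [0.286, 0.958, 0.001], [0.0, 0.001, -1.0]]
force: [0.2, -0.9, 0.8]
opening: 1.0
grasp_force: 0.0
```

Run:
```python
from h import *
s=read_state();print(s["position"]);move(s,[.535,.0234,.15],down(163.4))
```

```text
[ 0.53490353 -0.02210508  0.24778457]
shift [0.043  0.1452 0.3261] turn [ 0.0009 -0.0004 -0.0007]
```

Request:
step_arm --pt "0.02 0.08 0.05 0 0 0 -1" --pt "0.04 0.13 0.14 0 0 0 -1" --pt "0.043 0.145 0.24 0 0 0 -1" --pt "0.043 0.145 0.3 0 0 0 -1" --pt "0.043 0.145 0.326 0 0 0 -1" --pt "0.043 0.145 0.326 0 0 0 -1" --pt "0.043 0.145 0.326 0 0 0 -1" --pt "0.043 0.145 0.326 0 0 0 -1"

```text
time_s: 4.83
position: [0.537, 0.0195, 0.151]
tcp_rot: [[-0.958, 0.288, 0.003], [0.288, 0.958, -0.0], [-0.003, 0.0, -1.0]]
force: [-0.0, -0.1, 0.4]
opening: 0.998
grasp_force: 0.0
```

Run:
```python
from h import *
s,c,T=look("w3");print(s["position"],s["qvel"]);
b,r=holes_yellow(c,(100,60,450,320));print(b,r)
s=read_state();move(s,[.535,.0234,.046],down(163.4))
```

```text
[0.53695928 0.01948019 0.1510257 ] [-0.3382206  -0.43164024 -0.18746276  0.03408028 -0.16725415 -0.04557217]
[(array([234.61, 145.18]), np.int32(113)), (array([326.76, 145.13]), np.int32(105)), (array([281.31, 216.84]), np.int32(1314)), (array([280.64, 266.33]), np.int32(64))] ((281.0, 204.5), (155.0, 132.0), 90.0)
shift [0.0115 0.0109 0.3505] turn [ 0.0005  0.0038 -0.003 ]
```

View pics/w3.png

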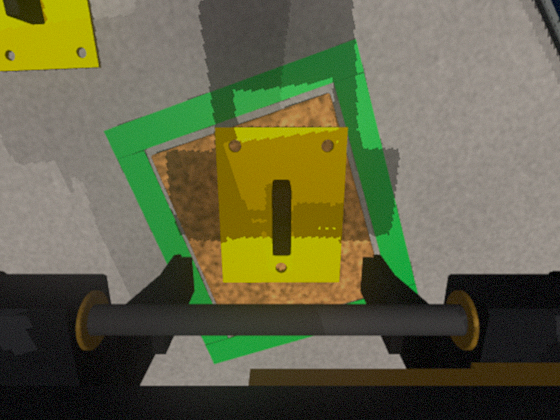

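Run:
```python
from h import *
s=read_state();c=capture("wrist");T=cam(c,s)
b,r=holes_yellow(c,(100,60,450,320));h=np.array([b[i][0] for i in range(len(b)) if b[i][1]<300]);h=h[np.argsort(h[:,1])]
h=np.array(sorted(h[:2],key=lambda p:-p[0])+[h[2]]);P=ray(c,T,h,.015);o,y,e=fit(P);print(o,y,e)
move(s,[*o,.046],down(y+180))
```

```text
[0.53506771 0.02339831] -16.57591692345022 [[ 0.18588932 -0.13976322]
 [ 0.17756716  0.01296176]
 [-0.36345649  0.12680145]]
shift [0.0113 0.0109 0.3505] turn [ 0.0005  0.0038 -0.0035]
```

Consistent. Descend, open.

Request:
step_arm --pt "0.006 0.006 0.04 0 0.004 0 -1" --pt "0.011 0.011 0.12 0 0.004 0 -1" --pt "0.011 0.011 0.2 0 0.004 0 -1" --pt "0.011 0.011 0.26 0 0.004 0 -1" --pt "0.011 0.011 0.3 0 0.004 0 -1" --pt "0.011 0.011 0.32 0 0.004 0 -1" --pt "0.011 0.011 0.335 0 0.004 0 -1" --pt "0.011 0.011 0.335 0 0.004 0 -1"

```text
time_s: 5.6
position: [0.5341, 0.0235, 0.0493]
tcp_rot: [[-0.958, 0.288, -0.003], [0.288, 0.958, 0.001], [0.003, 0.0, -1.0]]
force: [-0.4, -0.6, -0.1]
opening: 0.999
grasp_force: 0.0
```

Run:
```python
from h import *
s=read_state();print(s["position"],s["qvel"],s["force"]);move(s,[.535,.0234,.046],down(163.4))
```

```text
[0.53409445 0.02349244 0.04928644] [ 0.04548701 -1.14641832 -0.15906226 -0.02178929  0.68505774 -0.00774068] [-0.40354941 -0.55779726 -0.06475146]
shift [-0.003   0.0006  0.0109] turn [ 0.     -0.0036 -0.0029]
```

Request:
step_arm --pt "-0.002 0 0.008 0 0 0 0" --pt "-0.002 0 0.008 0 0 0 0.5" --pt "-0.002 0 0.008 0 0 0 0.5" --pt "-0.002 0 0.008 0 0 0 0.5" --pt "-0.002 0 0.008 0 0 0 0.5" --pt "-0.002 0 0.008 0 0 0 0.5" --pt "-0.002 0 0.008 0 0 0 0.5" --pt "-0.002 0 0.008 0 0 0 0.5"

```text
time_s: 6.27
position: [0.5344, 0.0236, 0.0469]
tcp_rot: [[-0.958, 0.287, -0.003], [0.287, 0.958, 0.001], [0.003, -0.0, -1.0]]
force: [-0.2, 0.5, 0.1]
opening: 0.477
grasp_force: 0.0
```

Request:
step_arm --pt "0 0 0 0 0 0 0.6" --pt "0 0 0 0 0 0 0.6" --pt "0 0 0 0 0 0 0.64" --pt "0 0 0 0 0 0 0.64" --pt "0 0 0 0 0 0 0.66" --pt "0 0 0 0 0 0 0.66"

```text
time_s: 6.77
position: [0.5344, 0.0236, 0.0468]
tcp_rot: [[-0.958, 0.287, -0.003], [0.287, 0.958, 0.001], [0.003, -0.0, -1.0]]
force: [0.1, 0.3, -0.5]
opening: 0.182
grasp_force: 0.0
```

Request:
step_arm --pt "0 0 0 0 0 0 0.67" --pt "0 0 0 0 0 0 0.67" --pt "0 0 0 0 0 0 0.67"

```text
time_s: 7.02
position: [0.5344, 0.0236, 0.0469]
tcp_rot: [[-0.958, 0.287, -0.003], [0.287, 0.958, 0.001], [0.003, 0.0, -1.0]]
force: [0.2, -0.6, -0.0]
opening: 0.166
grasp_force: 0.0
```

Request:
step_arm --pt "0 0 0 0 0 0 0.68" --pt "0 0 0 0 0 0 0.68" --pt "0 0 0 0 0 0 0.68"

```text
time_s: 7.27
position: [0.5344, 0.0236, 0.0469]
tcp_rot: [[-0.958, 0.287, -0.003], [0.287, 0.958, 0.001], [0.003, 0.0, -1.0]]
force: [0.3, -0.3, 0.4]
opening: 0.161
grasp_force: 2.2
```

Request:
step_arm --pt "0 0 0 0 0 0 0.69" --pt "0 0 0 0 0 0 0.69" --pt "0 0 0 0 0 0 0.69"

```text
time_s: 7.52
position: [0.5344, 0.0236, 0.0469]
tcp_rot: [[-0.958, 0.287, -0.003], [0.287, 0.958, 0.001], [0.003, -0.0, -1.0]]
force: [0.0, -0.8, 0.9]
opening: 0.155
grasp_force: 16.7
```

Request:
step_arm --pt "0 0 0 0 0 0 0.69" --pt "0 0 0 0 0 0 0.69"

```text
time_s: 7.68
position: [0.5344, 0.0236, 0.0469]
tcp_rot: [[-0.958, 0.287, -0.003], [0.287, 0.958, 0.001], [0.003, 0.0, -1.0]]
force: [-0.5, 0.1, 0.0]
opening: 0.158
grasp_force: 16.7
```

Request:
step_arm --pt "0 0 -0.01 0 0 0 0.69" --pt "0 0 -0.03 0 0 0 0.69" --pt "0 0 -0.06 0 0 0 0.69" --pt "0 0 -0.1 0 0 0 0.69" --pt "0 0 -0.14 0 0 0 0.69" --pt "0 0 -0.19 0 0 0 0.69" --pt "0 0 -0.24 0 0 0 0.69" --pt "0 0 -0.29 0 0 0 0.69"

```text
time_s: 8.35
position: [0.5345, 0.0235, 0.1353]
tcp_rot: [[-0.958, 0.287, -0.003], [0.287, 0.958, 0.001], [0.003, 0.0, -1.0]]
force: [0.5, -0.9, -1.4]
opening: 0.157
grasp_force: 16.7
```

Run:
```python
from h import *
s,c,T=look("w4");print(s["position"],s["force"],s["grasp_force"],s["opening"])
move(s,[.541,-.3255,.2],down(161.65))
```

```text
[0.53445397 0.02352192 0.1353006 ] [ 0.54062873 -0.91256483 -1.36744312] 16.73044787021354 0.15722980757455995
shift [-0.3547 -1.108  -0.2167] turn [-0.     -0.0036  0.0365]
```

View pics/w4.png

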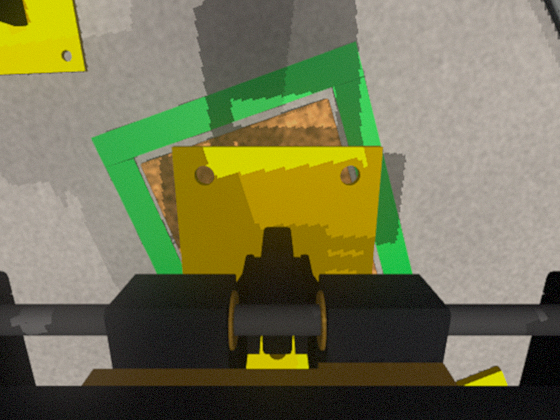

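```bash
cat >> h.py <<'E'
def held(c,zt=.0319):
    hsv=cv2.cvtColor(c["image"],cv2.COLOR_RGB2HSV)
    y=((hsv[...,0]>17)&(hsv[...,0]<36)&(hsv[...,1]>200)&(hsv[...,2]>60)).astype(np.uint8)
    out=[]
    for x0 in(325,180): # hole0, hole1
        n,l,st,ce=cv2.connectedComponentsWithStats(1-y[150:200,x0:x0+50])
        i=min((i for i in range(1,n) if st[i,4]>80),key=lambda i:np.hypot(*(ce[i]-[25,25])));out.append(ce[i]+[x0,150])
        print("hole",out[-1],st[i,4])
    P=ray(c,np.array(c["T_tool_cam"]),np.array(out),zt);print(P*1000,"spacing",1000*np.linalg.norm(P[0]-P[1]));return P
E
python3 - <<'E'
from h import *
c=capture("wrist");held(c)
s=read_state();print(s["position"]);move(s,[.541,-.3255,.2],down(161.65))
E
```

```text
hole [349.14828897 174.25855513] 263
hole [204.664 174.42 ] 250
[[ 51.00499212  35.97257595  31.9       ]
 [ 50.93132314 -35.67029164  31.9       ]] spacing 71.64290546060482
[0.53636127 0.02327476 0.13671952]
shift [-0.3496 -1.1089 -0.2108] turn [0.0011 0.0037 0.0366]
```

Request:
step_arm --pt "-0.01 -0.04 -0.03 0 0 0 0.69" --pt "-0.03 -0.1 -0.08 0 0 0.01 0.69" --pt "-0.06 -0.18 -0.13 0 0 0.01 0.69" --pt "-0.09 -0.27 -0.18 0 0 0.02 0.69" --pt "-0.12 -0.37 -0.21 0 0 0.02 0.69" --pt "-0.15 -0.48 -0.21 0 0 0.03 0.69" --pt "-0.18 -0.59 -0.21 0 0 0.036 0.69" --pt "-0.21 -0.7 -0.21 0 0 0.036 0.69"

```text
time_s: 9.12
position: [0.5337, -0.198, 0.1965]
tcp_rot: [[-0.949, 0.315, -0.004], [0.315, 0.949, 0.001], [0.004, -0.0, -1.0]]
force: [0.2, 0.4, -1.9]
opening: 0.157
grasp_force: 16.7
```

Request:
step_arm --pt "-0.04 -0.1 0 0 0 0 0.69" --pt "-0.08 -0.19 0 0 0 0 0.69" --pt "-0.1 -0.27 0 0 0 0 0.69" --pt "-0.12 -0.34 0 0 0 0 0.69" --pt "-0.13 -0.38 0 0 0 0 0.69" --pt "-0.13 -0.4 0 0 0 0 0.69" --pt "-0.13 -0.4 0 0 0 0 0.69" --pt "-0.13 -0.4 0 0 0 0 0.69"

```text
time_s: 9.78
position: [0.5334, -0.321, 0.1961]
tcp_rot: [[-0.949, 0.315, -0.004], [0.315, 0.949, 0.003], [0.005, 0.001, -1.0]]
force: [0.4, -0.0, -1.9]
opening: 0.163
grasp_force: 16.7
```

Run:
```python
from h import *
s=read_state();print(s["position"],s["grasp_force"],s["time_s"]);move(s,[.540,-.3252,.13],down(161.65))
```

```text
[ 0.53340336 -0.3209764   0.19609394] 16.730553761590272 9.7833
shift [-0.0264 -0.0067  0.2202] turn [ 0.0017 -0.0064  0.0002]
```

Request:
step_arm --pt "-0.01 -0.003 0.02 0 -0.003 0 0.69" --pt "-0.02 -0.006 0.06 0 -0.006 0 0.69" --pt "-0.026 -0.007 0.11 0 -0.006 0 0.69" --pt "-0.026 -0.007 0.16 0 -0.006 0 0.69" --pt "-0.026 -0.007 0.2 0 -0.006 0 0.69" --pt "-0.026 -0.007 0.22 0 -0.006 0 0.69" --pt "-0.026 -0.007 0.22 0 -0.006 0 0.69" --pt "-0.026 -0.007 0.22 0 -0.006 0 0.69"

```text
time_s: 10.45
position: [0.5407, -0.326, 0.13]
tcp_rot: [[-0.949, 0.314, 0.001], [0.314, 0.949, 0.0], [-0.001, 0.0, -1.0]]
force: [0.5, -0.4, -0.7]
opening: 0.16
grasp_force: 16.7
```

Run:
```python
from h import *
s=read_state();print(s["position"],s["qvel"],s["grasp_force"],s["time_s"]);c=capture("wrist");held(c);s=read_state();print(s["position"]);move(s,[.540,-.3252,.099],down(161.65))
```

```text
[ 0.54069869 -0.32598274  0.1300183 ] [-0.20640226 -1.27200074 -0.99756316 -0.08407695  0.08189422 -0.09463856] 16.728400820866227 10.45
hole [348.90068493 174.23972603] 292
hole [204.53312303 174.32807571] 317
[[ 51.02113526  35.83725932  31.9       ]
 [ 50.98357524 -35.74464012  31.9       ]] spacing 71.5819092952109
[ 0.54106147 -0.32642575  0.13078238]
shift [0.0049 0.0028 0.1059] turn [-0.0005  0.0029  0.001 ]
```

Request:
step_arm --pt "0.002 0.001 0.01 0 0.002 0 0.69" --pt "0.004 0.002 0.03 0 0.003 0 0.69" --pt "0.005 0.003 0.055 0 0.003 0 0.69" --pt "0.005 0.003 0.075 0 0.003 0 0.69" --pt "0.005 0.003 0.088 0 0.003 0 0.69" --pt "0.005 0.003 0.096 0 0.003 0 0.69" --pt "0.005 0.003 0.1 0 0.003 0 0.69" --pt "0.005 0.003 0.1 0 0.003 0 0.69"

```text
time_s: 11.17
position: [0.5394, -0.325, 0.1001]
tcp_rot: [[-0.949, 0.314, -0.001], [0.314, 0.949, 0.001], [0.001, 0.0, -1.0]]
force: [-0.1, 0.1, -1.3]
opening: 0.16
grasp_force: 16.7
```

Request:
step_arm --pt "0 0 0 0 0 0 0.69" --pt "0 0 0 0 0 0 0.69" --pt "0 0 0 0 0 0 0.69" --pt "0 0 0 0 0 0 0.69"

```text
time_s: 11.5
position: [0.5397, -0.3251, 0.1008]
tcp_rot: [[-0.949, 0.314, -0.0], [0.314, 0.949, -0.0], [0.0, -0.0, -1.0]]
force: [0.9, 0.1, -1.8]
opening: 0.161
grasp_force: 16.7
```

Run:
```python
from h import *
s=read_state();print(s["position"],s["qvel"],s["grasp_force"],s["force"]);move(s,[.540,-.3252,.099],down(161.65))
s,c,T=look("w5");held(c);s=read_state();print(s["position"])
im=c["image"]
a=cv2.resize(im[130:400,150:400],None,fx=2,fy=2,interpolation=cv2.INTER_CUBIC);cv2.imwrite("pics/w5c.png",a[:,:,::-1])
sd=capture("side")["image"];cv2.imwrite("pics/s5c.png",cv2.resize(sd[220:320,270:440],None,fx=4,fy=4,interpolation=cv2.INTER_CUBIC)[:,:,::-1])
```

```text
[ 0.53969692 -0.32514773  0.10080116] [ 0.00268101  0.05137881  0.1120121   0.11267807 -0.08307241 -0.04007461] 16.729575279168785 [ 0.88189235  0.11871402 -1.78899992]
shift [-0.001   0.0002  0.006 ] turn [-0.0004 -0.0004  0.0006]
hole [349.09252669 174.33096085] 281
hole [204.46391753 174.49140893] 291
[[ 50.97666481  35.93442067  31.9       ]
 [ 50.90301513 -35.78473876  31.9       ]] spacing 71.71919725039979
[ 0.53967862 -0.325147    0.10079331]
```

View pics/w5c.png

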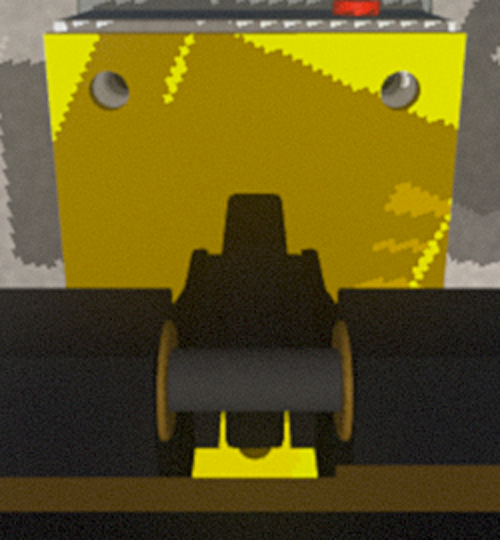

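View pics/s5c.png

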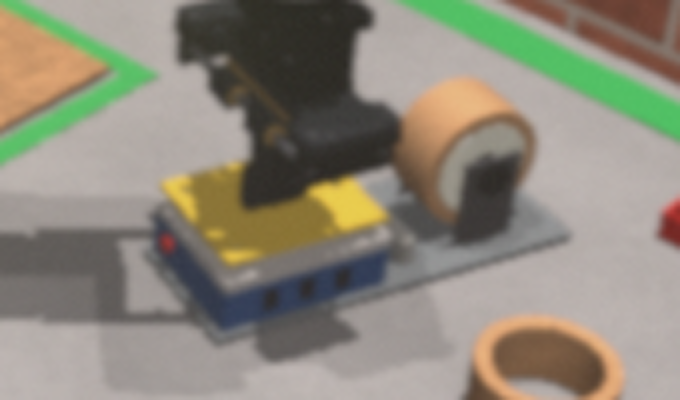

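Run:
```python
from h import *
s=read_state();c=capture("wrist");T=cam(c,s)
P=held(c);W=s["position"]+P@np.array(s["tcp_rot"]).T;print("cover holes world",W)
f=210/np.tan(np.radians(c["vertical_fov"]/2))
th=np.array([[.5028,-.2751,.052],[.4801,-.3432,.052]])
a=np.radians(-18.34);Rm=np.array([[np.cos(a),-np.sin(a)],[np.sin(a),np.cos(a)]]);m=PAT@Rm.T+[.54087,-.32554];print("threads fit",m[:2],"err mm",1000*(W[:,:2]-m[:2]))
q=(np.c_[m[:2],[.052]*2]-T[:3,3])@T[:3,:3];print("pred thread px",q[:,:2]/q[:,2:]*f+[c["cx"],c["cy"]])
im=c["image"];a=[cv2.resize(im[160:190,x:x+30],(390,390),interpolation=cv2.INTER_NEAREST) for x in(190,334)]
cv2.imwrite("pics/z5.png",np.hstack(a)[:,:,::-1])
```

```text
hole [349.16428571 174.37857143] 280
hole [204.47619048 174.41496599] 294
[[ 50.9530187   35.97150986  31.9       ]
 [ 50.94146293 -35.7761957   31.9       ]] spacing 71.74770649277963
cover holes world [[ 0.50257015 -0.27496996  0.06883303]
 [ 0.48002391 -0.3430831   0.06885239]]
threads fit [[ 0.50283887 -0.27500651]
 [ 0.4801837  -0.34334935]] err mm [[-0.26872676  0.03655008]
 [-0.15978934  0.2662422 ]]
pred thread px [[343.0691925  169.31398413]
 [210.38112884 169.28593573]]
```

View pics/z5.png

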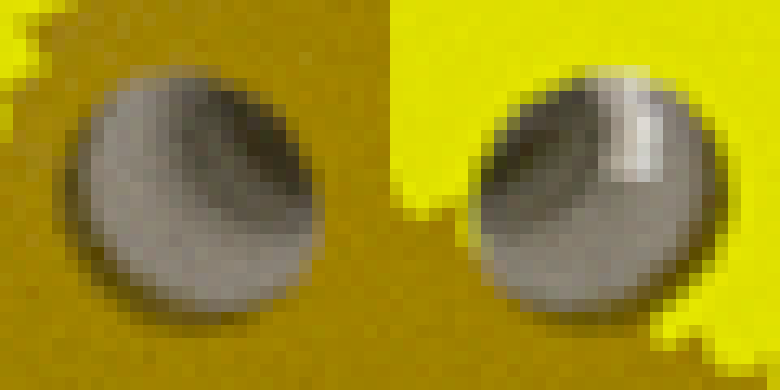

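Request:
step_arm --pt "-0.001 0 0.003 0 0 0 0.69" --pt "-0.001 0 0.005 0 0 0 0.69" --pt "-0.001 0 0.005 0 0 0 0.69" --pt "-0.001 0 0.005 0 0 0 0.69" --pt "-0.001 0 0.005 0 0 0 0.69" --pt "-0.001 0 0.005 0 0 0 0.69" --pt "-0.001 0 0.005 0 0 0 0.69" --pt "-0.001 0 0.005 0 0 0 0.69"

```text
time_s: 12.32
position: [0.5399, -0.3252, 0.099]
tcp_rot: [[-0.949, 0.314, -0.001], [0.314, 0.949, 0.0], [0.001, -0.0, -1.0]]
force: [0.4, -0.3, -1.2]
opening: 0.165
grasp_force: 16.7
```

Request:
step_arm --pt "0 0 0 0 0 0 0.69" --pt "0 0 0 0 0 0 0.69" --pt "0 0 0 0 0 0 0.69" --pt "0 0 0 0 0 0 0.69" --pt "0 0 0 0 0 0 0.69" --pt "0 0 0 0 0 0 0.69" --pt "0 0 0 0 0 0 0.69" --pt "0 0 0 0 0 0 0.69"

```text
time_s: 12.98
position: [0.5398, -0.3252, 0.099]
tcp_rot: [[-0.949, 0.314, -0.001], [0.314, 0.949, 0.0], [0.001, -0.0, -1.0]]
force: [-0.3, 0.6, -1.6]
opening: 0.16
grasp_force: 16.7
```

Run:
```python
from h import *
s=read_state();print(s["position"],s["qvel"],s["grasp_force"],s["force"]);move(s,[.540,-.3252,.099],down(161.65))
if np.abs(s["position"]-np.array([.540,-.3252,.0993])).max()<.001 and 5<s["grasp_force"]<22: print(hand_in())
```

```text
[ 0.53984069 -0.32517248  0.09901902] [ 0.05112669  0.03586905 -0.02766347 -0.00576228  0.0381248  -0.00614886] 16.730510832276195 [-0.31507105  0.58566451 -1.56773958]
shift [-0.0005  0.0001  0.0001] turn [-0.0002 -0.001   0.0006]
the job is handed in; nothing more can be done
None
```

I handed the job in at about 13 s, with the cover still held level and still about 1 cm above the open drive box; the grip was about 17 N and the two visible holes measured within about 0.3 mm of their threads (the single hole was hidden by the gripper).

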